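# Fetch the hidden press-die insert and hold it over the bolster

### The arm

A 6-joint arm with a two-finger parallel gripper is mounted at the origin on the work surface. World frame = base frame: x ahead of the robot, y to its left, z up, the work surface at z = 0. Lengths are in m, angles in degrees, forces in N, time in s.
With the tool pointing down it reaches from about 0.4 to 0.825 m from the base axis. Payload 7 kg.
Tool frame: the origin (TCP) lies midway between the tips of the shut fingers; the grasp point (between the pads) lies 19 mm behind it; z points along the fingers, x is the direction in which the jaws open and shut, and the axes are right-handed (so a half turn about z gives the same grasp; the last joint's range is limited). The gripper opens to 88 mm and grips with 3 to 60 N. Pads are 19 mm wide; open, the fingers measure 130 mm over their backs; the gripper's body (78 mm by 193 mm) begins 47 mm behind the grasp point.
Start: joints at [81.022, 20.546, 0.682, 0, -70.136, -16.507], TCP at [0.29, 0.609, 0.227] pointing down, gripper open.
Joint ranges: [-176.03, 176.03], [-82.01, 121.73], [-58.28, 71.71], [-173.87, 95.51], [-174.79, -0.11], [-173.66, 173.66]. Speed limits (degrees/s): [136.94, 136.94, 172.46, 180, 180, 180].

### API

Orientations are given as [roll, pitch, yaw] about the fixed x, y, z axes, in that order (R = Rz(yaw) Ry(pitch) Rx(roll)).
In Python, from plant import ctrl, vision, nets gives the robot as it stands.
- The arm moves only by the shell command python3 -m jog 'ROWS'. ROWS is text: rows parted by semicolons, each of 7 numbers parted by spaces: the turn, a rotation vector about the tool's x, y, z in units of 0.1 rad (1.0 is 0.1 rad), then the shift along the tool's x, y, z in units of 4 cm (1.0 is 4 cm), then the opening, from -1 (shut) to 1 (fully open). In form: rx ry rz x y z jaw; .... A call has 1 to 8 rows; each row shifts and turns the commanded pose from where the row before left it, along the tool's axes as they then stand; what a row does not reach is not made up. A row lasts 1/8 s, in which the tool goes at most 62.5 mm and 10.7 degrees, less where a joint would pass 70% of its speed; a pose out of reach is approached as far as the arm can. A call with a number of a shift or a turn outside -1 to 1 is refused whole. A call with a gripper value outside its range is refused whole. The fingers move at their own pace and stop on an object; the grip force is fixed at half the most. Time passes only in rows, so rows that do not move let the fingers close. It gives the time, the measured TCP pose, the force and the opening at its end, in the units of the state.
- ctrl.get_obs(): the state, without advancing time (a new reading comes with each control period).
- vision.snapshot(name): name is "scene" or "top" or "wrist"; returns (picture, depth): 480x640x3 uint8, red, green, blue; 480x640 float32, m along the optical axis (not along the pixel's ray), 0 where there is no reading.
- vision.camera_info(name): a dict with "camera_matrix" (3x3 intrinsics, pixels), "camera_from_world" (4x4, takes a point from world to camera coordinates); the wrist camera has in their place "tool_from_camera" (4x4, takes a point from camera to tool coordinates, whose origin is the TCP and whose axes are the tool frame's). Camera axes: x right, y down, z forward; pixel columns grow to the right and rows downward; lengths in m; the calibration is good to about 2 mm. A picture is of the moment at which its call begins: read the wrist's pose just before it. camera_info takes no time and is no camera call.
- ctrl.close_job(): hands the job in, once; it reports no verdict.
Trained networks look in the newest picture that a camera, given by its name, has taken for a name from the list of things; names that differ only in an ending like _2 or _b are one class to them, and where a whole thing is asked for, a point or a joint stands for the part that bears it (a point fixed in the world has none). Each returns a list of dicts, best first, with "score" (0 to 1); they miss things now and then, are a little off and sometimes report something else, mostly with a low value. They report only what shows in the picture. A call takes as long as a camera call. They do not tell look-alikes from the thing itself.
- nets.boxes_of(target, camera): "location" ([x, y, z] in m, in world coordinates, good to about 4 mm: the middle of the surface that is visible of it).
The state is a dict: "clock": time; "joint_pos": joint angles; "qvel": joint speeds; "tau": joint torques, N m; "tool_pos": TCP position; "orientation": TCP orientation; "force": force on the tool from outside, world axes, zero at the start; "moment": the same for the moment, N m; "opening": finger opening in m.
Only numpy, scipy, OpenCV 4.12 (cv2) and the standard library are available. Lean on these libraries where they do the work, as an engineer would, in place of code of your own. Each camera call takes 0.05 s, during which the arm holds its last target.

### The job

Slide the lock on the grey-green die holder all the way to its end stop on the hinge side so that it frees the cover flap, then lift the flap until it stands upright, open. Draw the steel insert out of its pocket and hold it upright and still with its foot about 10 cm above the middle of the round bolster plate; finish while still holding it there, leaving the flap open, the lock at its stop and the other things on the bench where they are.

Things in the scene. Friction and masses are not known exactly. Their poses are not given: they have to be found in the camera images.
- holder: Fixed grey-green steel block, 150 (x) x 200 (y) x 60 mm high; origin at the centre of its underside, on the bench; x, y, z axes along its edges, it may be yawed. On its top: at y = -70 mm the lock slide on a track along x; at y = +30 mm the steel cover flap, hinged on its far (+x) side, that hides the insert. The pocket of the insert is centred at x = -5, y = +30 mm and is 42 mm deep, 63 (x) x 15 (y) mm wide.
- lock_grip (a point): Centre of the lock's square dark steel grip, 20 x 20 mm and 34 mm high (17 mm above and below this point; top 100 mm above the bench). A 14 mm wide, 5 mm high tongue at its foot points 29 mm to the flap (+y) and holds the flap's side lip down. 35 mm of free space between the grip and the flap's side. Axes as the holder's.
- lock (a joint): How far the lock has slid, in m, along the holder's +x (towards the hinge side): 0 = fully locked, 0.07 = end stop. Sliding takes about 2 to 3 N. It starts between 0 and 0.03; the flap is held shut until the tongue has left the lip, at about 0.062.
- flap_handle (a point): Middle of the flap's handle, a round bar 10 mm thick and 72 mm long that lies along the holder's y, 34 mm (centre) above the flap's top face on two 8 mm thick posts at its ends. Flap closed: 139.5 mm above the bench, 95 mm from the hinge line towards -x and 79 mm above it. The frame turns with the flap.
- flap_hinge (a point): On the hinge line of the flap, at the middle of its width, 60.5 mm above the bench; the line runs along the holder's y. The flap is a steel sheet cover open underneath, 125 mm long from the hinge to its front (-x) edge, 110 mm wide, 45 mm high, sheet 3 mm, mass 0.25 kg. On its lock side a 14 mm wide, 4 mm thick lip at its foot reaches from 50 to 120 mm from the hinge. The frame turns with the flap.
- flap (a joint): Opening angle of the flap in rad: 0 = closed, 1.57 = standing upright, 1.9 = stop. Its front edge goes up and away from the robot side to the hinge side. The hinge is stiff (0.32 N m of friction): the flap stays at the angle where it is left.
- insert_mid (a point): Centre (half-way up) of the loose steel insert, a T-shaped upright plate 78 mm high and 12 mm thick (along its y), about 0.36 kg. Its lower 40 mm are 60 mm wide (along x) and stand in the pocket, its upper 38 mm are a tab 30 mm wide (along x) to be gripped across the thickness. At the start its foot is 18 mm, this point 57 mm and its top 96 mm above the bench: the tab stands 36 mm above the block. Axes as the holder's at the start, z up along the plate.
- bolster_top (a point): Centre of the top of the round steel bolster plate, fixed on the bench: 110 mm across at its foot, 84 mm across at its top, 30 mm high, a dark centre spot. This point is 30 mm above the bench.
- swage: Square dark steel block, 90 x 90 x 35 mm, loose; origin at the centre of its underside. A bystander; it and the bolster plate may change places.
- wrench: Steel wrench 190 mm long lying flat on the bench, loose; origin under the middle of it. A bystander.
- tin: Open steel cup 76 mm across, 85 mm high, standing on the bench, loose; origin at the centre of its underside. A bystander.
Not all that is in view belongs to the job. What is shaped like the part that bears bolster_top but yellow is not meant.

How it is judged:
By the outcome, as a careful person would: the job done as asked, in the order asked, and still so for the second after the job is handed in, while the arm keeps its last pose, push and grip.
It also fails if it takes over 70 s, if anything falls off the work surface, if the arm or the gripper's body presses on something with over 40 N, if the wrist force passes 120 N, or if a joint passes its speed limit or range.

## Working session

There is one attempt and no reset: what is moved stays moved. The work goes in short steps, Python scripts to look and compute and a shell command to move; the robot and the scene stay as the last step left them, time stands still between calls to the robot, and variables do not carry over. Pictures are saved under pics/ and viewed, and the job is handed in when it is done.

```bash
ls; mkdir -p pics; cat > h.py <<'E'
import numpy as np, cv2
from plant import ctrl, vision, nets
from scipy.spatial.transform import Rotation as R
def save(name,fn):
    im,d=vision.snapshot(name); cv2.imwrite('pics/'+fn,im[:,:,::-1]); np.save('pics/'+fn[:-4]+'_d.npy',d); np.save('pics/'+fn[:-4]+'_rgb.npy',im); return im,d
def toolT(o=None):
    o=o or ctrl.get_obs(); T=np.eye(4); T[:3,:3]=R.from_euler('xyz',o['orientation'],degrees=True).as_matrix(); T[:3,3]=o['tool_pos']; return T
def w_from_c(name,T=None):
    ci=vision.camera_info(name)
    if name=='wrist': return (toolT() if T is None else T)@np.array(ci['tool_from_camera'])
    return np.linalg.inv(np.array(ci['camera_from_world']))
def cloud(d,name,T=None):
    K=np.array(vision.camera_info(name)['camera_matrix']); v,u=np.mgrid[0:480,0:640]
    P=np.stack([(u-K[0,2])/K[0,0]*d,(v-K[1,2])/K[1,1]*d,d],-1)
    W=w_from_c(name,T); Q=P@W[:3,:3].T+W[:3,3]; Q[d<=0]=np.nan; return Q
E
python3 - <<'E'
from h import *
print(ctrl.get_obs())
for n in ['scene','top','wrist']: save(n,n+'0.png')
for c in ['top','scene']:
  for t in ['holder','lock_grip','flap_handle','bolster_top','swage','wrench','tin','insert_mid']:
    try: print(c,t,[(np.round(x['location'],3),round(x['score'],2)) for x in nets.boxes_of(t,c)])
    except Exception as e: print(t,e)
print(ctrl.get_obs()['clock'])
E
```

```text
pics
{'clock': 0.0, 'joint_pos': array([ 8.10215689e+01,  2.05909986e+01,  6.35667248e-01, -2.22724245e-02,
       -7.01353684e+01, -1.65062866e+01]), 'qvel': array([-0.0300539 ,  0.09361736, -0.08101886, -0.06654415,  0.1393187 ,
       -0.14086833]), 'tau': array([-8.31979196e-05, -5.82719564e+01,  2.93053901e+01,  6.99709877e+00,
        7.01659505e-03, -1.52853718e-04]), 'tool_pos': array([0.29024229, 0.60888516, 0.22563522]), 'orientation': array([-1.79994302e+02, -9.29113212e-02, -1.15492307e+02]), 'force': array([ 0.41763031, -0.62683764, -0.3542915 ]), 'moment': array([ 0.00745373, -0.01585047, -0.00891441]), 'opening': 0.08731072406631876}
top holder [(array([ 0.509, -0.162,  0.092]), 0.59)]
top lock_grip [(array([ 0.462, -0.23 ,  0.084]), 0.64)]
top flap_handle [(array([ 0.515, -0.15 ,  0.106]), 0.86)]
top bolster_top [(array([0.765, 0.227, 0.03 ]), 0.91), (array([0.613, 0.169, 0.023]), 0.61)]
top swage [(array([0.469, 0.345, 0.037]), 0.67), (array([0.759, 0.028, 0.007]), 0.47), (array([ 0.512, -0.147,  0.106]), 0.46)]
top wrench [(array([0.763, 0.025, 0.009]), 0.7)]
top tin []
top insert_mid []
scene holder [(array([ 0.538, -0.108,  0.074]), 0.81)]
scene lock_grip [(array([ 0.467, -0.235,  0.092]), 0.49)]
scene flap_handle [(array([ 0.526, -0.122,  0.104]), 0.84)]
scene bolster_top [(array([0.782, 0.245, 0.032]), 0.9), (array([0.627, 0.185, 0.029]), 0.71)]
scene swage [(array([0.481, 0.352, 0.034]), 0.68), (array([ 0.528, -0.124,  0.104]), 0.19)]
scene wrench [(array([0.769, 0.03 , 0.008]), 0.58)]
scene tin [(array([0.656, 0.393, 0.055]), 0.71)]
scene insert_mid []
0.95
```

View pics/top0.png

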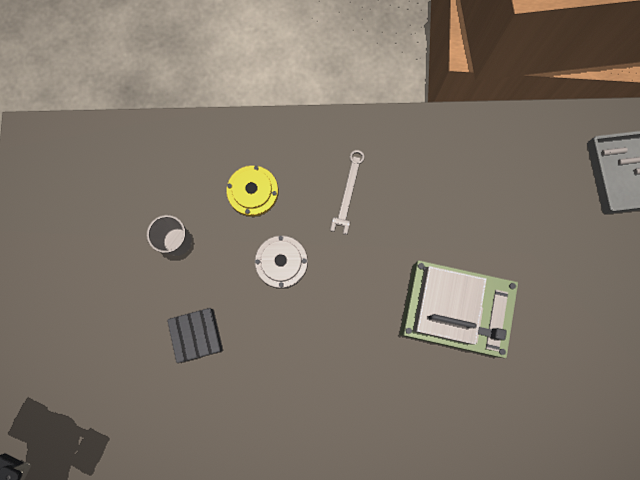

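View pics/scene0.png

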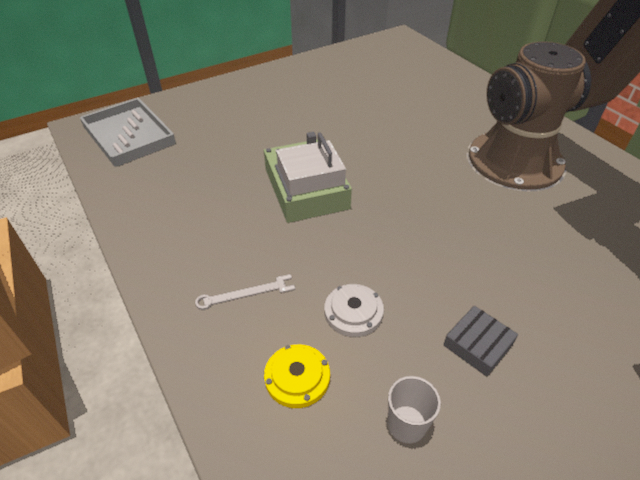

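The top view shows the holder at right (about 460,310) with its lock on the right (498,334) and handle bar at (452,321). The grey bolster is at (281,261) and the yellow look-alike at (252,190). Next I'll measure poses from the depth of both fixed cameras.

```bash
python3 - <<'E'
from h import *
for c in ['top','scene']:
    d=np.load(f'pics/{c}0_d.npy'); im=np.load(f'pics/{c}0_rgb.npy').astype(int)
    Q=cloud(d,c); 
    hs=cv2.cvtColor(im.astype(np.uint8),cv2.COLOR_RGB2HSV)
    z=Q[...,2]
    reg=(Q[...,0]>0.38)&(Q[...,0]<0.68)&(Q[...,1]>-.32)&(Q[...,1]<0.0)
    print(c,'bench z',np.nanmedian(z[(Q[...,0]>.5)&(Q[...,0]<.6)&(Q[...,1]>0.02)&(Q[...,1]<.1)]))
    def rect(m,n):
        P=Q[m]; 
        if len(P)<5: print(n,len(P));return
        r=cv2.minAreaRect(P[:,:2].astype(np.float32)); print(n,len(P),np.round(r[0],4),np.round(r[1],4),round(r[2],2),'z',np.round(np.percentile(P[:,2],[5,50,95]),4))
    rect(reg&(z>.05),'all>50')
    g=reg&(hs[...,1]>60)&(hs[...,0]>30)&(hs[...,0]<60)
    rect(g&(z>.05)&(z<.07),'greentop')
    rect(reg&(z>.098)&(z<.115),'flaptop')
    rect(reg&(z>.122),'handle')
    dark=reg&(im.max(-1)<90)
    for lo,hi in [(.06,.09),(.09,.105),(.115,.16)]:
        rect(dark&(z>lo)&(z<hi),f'dark{lo}')
    b=(abs(Q[...,0]-.62)<.08)&(abs(Q[...,1]-.18)<.08)
    rect(b&(z>.024),'bolster')
    (x,y),r=cv2.minEnclosingCircle(Q[b&(z>.01)][:,:2].astype(np.float32)); print('bol circ',x,y,r)
    rect(b&(z>.02)&(im.max(-1)<70),'spot')
E
```

```text
top bench z -0.0009998952877972034
all>50 7926 [ 0.5074 -0.1835] [0.2015 0.1507] 76.12 z [0.0573 0.1005 0.1078]
greentop 438 [ 0.507  -0.1828] [0.1983 0.1503] 76.38 z [0.0563 0.0593 0.0622]
flaptop 3805 [ 0.5057 -0.1793] [0.1644 0.1254] 76.16 z [0.1014 0.1047 0.1075]
handle 259 [ 0.4806 -0.1456] [0.0802 0.01  ] 76.2 z [0.138  0.1426 0.1458]
dark0.06 330 [ 0.509  -0.1778] [0.1866 0.1383] 76.24 z [0.0607 0.0724 0.0876]
dark0.09 92 [ 0.5049 -0.1783] [0.1621 0.1231] 76.25 z [0.0904 0.0941 0.1006]
dark0.115 165 [ 0.4806 -0.1444] [0.0778 0.0095] 76.24 z [0.1322 0.1421 0.1453]
bolster 1274 [0.6148 0.1719] [0.0821 0.0816] 43.88 z [0.0259 0.0289 0.0321]
bol circ 0.6148149967193604 0.1719183474779129 0.05504327267408371
spot 97 [0.6152 0.1731] [0.021  0.0213] 88.94 z [0.0264 0.0295 0.0326]
scene bench z 0.00037024266956398044
all>50 4159 [ 0.5105 -0.1829] [0.2067 0.1508] 76.25 z [0.0569 0.097  0.1083]
greentop 897 [ 0.5106 -0.1822] [0.2054 0.1508] 76.25 z [0.0516 0.0595 0.0622]
flaptop 1888 [ 0.5092 -0.178 ] [0.1683 0.1266] 76.52 z [0.1006 0.1055 0.1077]
handle 148 [ 0.4846 -0.1427] [0.084  0.0101] 76.31 z [0.125  0.1427 0.1459]
dark0.06 28 [ 0.5132 -0.1787] [0.1874 0.1304] 76.46 z [0.0629 0.0852 0.0881]
dark0.09 30 [ 0.4618 -0.2378] [0.014  0.0184] 79.95 z [0.091  0.095  0.0985]
dark0.115 41 [ 0.4866 -0.1415] [0.0809 0.0079] 75.23 z [0.1162 0.127  0.143 ]
bolster 1397 [0.6175 0.1732] [0.0852 0.0828] 48.35 z [0.0276 0.0304 0.0324]
bol circ 0.6171405911445618 0.17352813482284546 0.05617373436689377
spot 1
```

```bash
python3 - <<'E'
import cv2
a=cv2.imread('pics/top0.png')[240:370,380:540]; cv2.imwrite('pics/top0c.png',cv2.resize(a,None,fx=5,fy=4.5,interpolation=cv2.INTER_CUBIC)[:600,:800])
E
```

```text
(no output)
```

View pics/top0c.png

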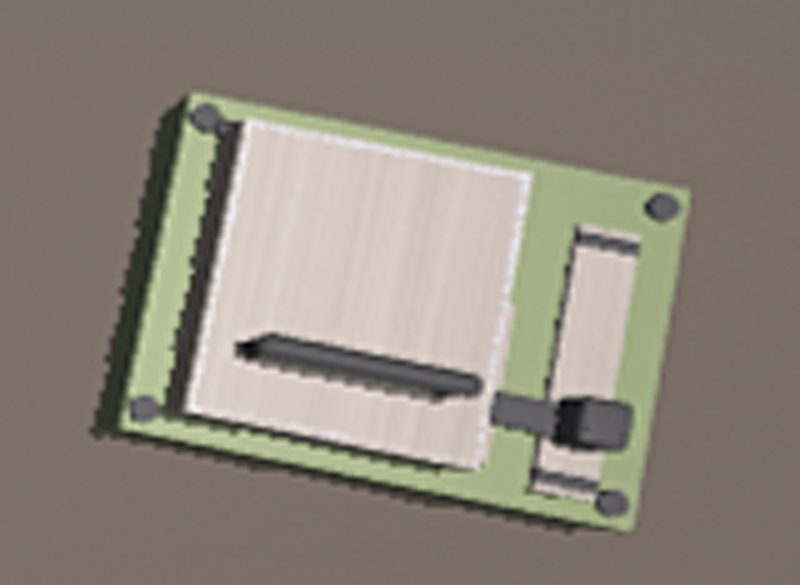

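Holder centre is about (0.508, -0.183) with yaw -13.8°. The bolster is at about (0.616, 0.173). I'll turn the tool to yaw 166.2°, which puts tool x = -holder x, tool y = holder y and z down.

```bash
cat >> h.py <<'E'
def delta(target,T=None):
    T=toolT() if T is None else T
    return np.round(T[:3,:3].T@(np.array(target)-T[:3,3])/0.04,3)
C=np.array([0.5085,-0.183,0]); YAW=-13.8
def hw(x,y,z): # holder -> world
    c,s=np.cos(np.radians(YAW)),np.sin(np.radians(YAW)); return C+np.array([c*x-s*y,s*x+c*y,z])
def wh(P):
    c,s=np.cos(np.radians(YAW)),np.sin(np.radians(YAW)); d=np.asarray(P)-C; return np.stack([c*d[...,0]+s*d[...,1],-s*d[...,0]+c*d[...,1],d[...,2]],-1)
E
python3 -m jog '0 0 1 0 0 0 1;0 0 1 0 0 0 1;0 0 1 0 0 0 1;0 0 1 0 0 0 1;0 0 1 0 0 0 1;0 0 1 0 0 0 1;0 0 1 0 0 0 1;0 0 1 0 0 0 1'
python3 -m jog '0 0 1 0 0 0 1;0 0 1 0 0 0 1;0 0 1 0 0 0 1;0 0 1 0 0 0 1;0 0 1 0 0 0 1;0 0 0.68 0 0 0 1'
python3 - <<'E'
from h import *
print(vision.camera_info('wrist'))
print(delta(hw(-.06,-.045,.24)), hw(-.06,-.045,.24))
E
```

```text
clock: 1.95
tool_pos: [0.2904, 0.6093, 0.2265]
orientation: [-180.0, -0.0, -161.5]
force: [-0.3, -0.4, -0.3]
opening: 0.0877
clock: 2.7
tool_pos: [0.2904, 0.6093, 0.2266]
orientation: [180.0, -0.0, 166.0]
force: [1.0, 0.2, -0.7]
opening: 0.0877
{'camera_matrix': array([[410.05438991,   0.        , 324.5518869 ],
       [  0.        , 410.05438991, 231.50222879],
       [  0.        ,   0.        ,   1.        ]]), 'tool_from_camera': array([[ 9.99999396e-01, -1.76767554e-04,  1.08499177e-03,
         5.63041702e-04],
       [-1.24036240e-04,  9.62540578e-01,  2.71137640e-01,
        -7.31824039e-02],
       [-1.09227694e-03, -2.71137611e-01,  9.62539975e-01,
        -1.58467937e-01],
       [ 0.00000000e+00,  0.00000000e+00,  0.00000000e+00,
         1.00000000e+00]])}
[ -8.592 -19.028  -0.337] [ 0.43949794 -0.21238904  0.24      ]
```

View pics/wrist0.png

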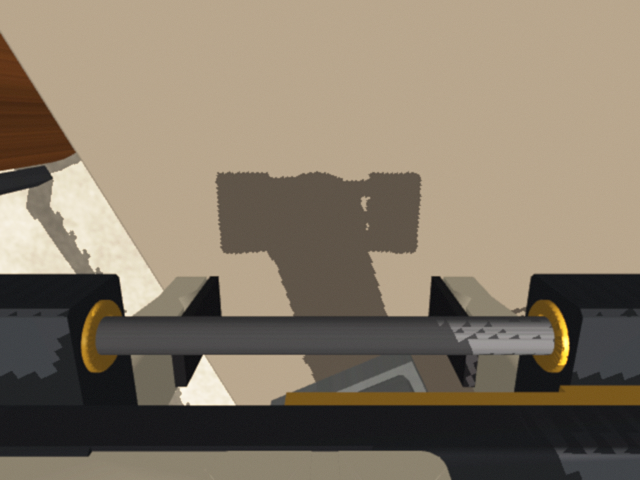

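```bash

python3 -m jog '0 0 0 -1 -1 0 1;0 0 0 -1 -1 0 1;0 0 0 -1 -1 0 1;0 0 0 -1 -1 0 1;0 0 0 -1 -1 0 1;0 0 0 -1 -1 0 1;0 0 0 -1 -1 0 1;0 0 0 -1 -1 0 1'
python3 -m jog '0 0 0 -0.6 -1 -0.34 1;0 0 0 0 -1 0 1;0 0 0 0 -1 0 1;0 0 0 0 -1 0 1;0 0 0 0 -1 0 1;0 0 0 0 -1 0 1;0 0 0 0 -1 0 1;0 0 0 0 -1 0 1'
python3 -m jog '0 0 0 0 -1 0 1;0 0 0 0 -1 0 1;0 0 0 0 -1 0 1;0 0 0 0 0 0 1;0 0 0 0 0 0 1'
python3 - <<'E'
from h import *
T=toolT(); im,d=save('wrist','w1.png'); np.save('pics/w1_T.npy',T)
for t in ['lock_grip','flap_handle','flap_hinge']:
    print(t,[(np.round(x['location'],3),np.round(wh(x['location']),4),round(x['score'],2)) for x in nets.boxes_of(t,'wrist')])
Q=wh(cloud(d,'wrist',T)); z=Q[...,2]
m=(z>.094)&(z<.108)&(Q[...,1]<-.05)&(Q[...,1]>-.09)&(abs(Q[...,0])<.08)
P=Q[m]; print('grip top',len(P),np.percentile(P,[1,50,99],axis=0))
m=(z>.13)&(Q[...,1]>-.02)&(Q[...,1]<.09)&(abs(Q[...,0])<.07)
P=Q[m]; print('bar',len(P),np.percentile(P,[1,50,99],axis=0) if len(P) else 0)
m=(z>.095)&(z<.115)&(Q[...,1]>-.03)&(Q[...,1]<.1)&(abs(Q[...,0])<.09)
P=Q[m]; print('flap',len(P),np.percentile(P,[1,50,99],axis=0) if len(P) else 0)
E
```

```text
clock: 3.7
tool_pos: [0.5252, 0.2204, 0.227]
orientation: [180.0, 0.0, 166.2]
force: [0.8, -0.3, 0.7]
opening: 0.0876
clock: 4.7
tool_pos: [0.4707, -0.0956, 0.2405]
orientation: [180.0, 0.0, 166.1]
force: [-0.2, 0.4, 1.1]
opening: 0.0878
clock: 5.32
tool_pos: [0.4422, -0.211, 0.2402]
orientation: [180.0, 0.0, 166.1]
force: [-1.1, 0.2, 1.2]
opening: 0.0878
lock_grip [(array([ 0.458, -0.236,  0.098]), array([-0.0369, -0.0632,  0.0979]), 0.59)]
flap_handle []
flap_hinge [(array([ 0.5  , -0.185,  0.105]), array([-0.0082, -0.004 ,  0.1049]), 0.64)]
grip top 721 [[-0.04565091 -0.07888142  0.09659645]
 [-0.03613923 -0.06980162  0.10018183]
 [-0.02590397 -0.05995145  0.10195992]]
bar 946 [[-0.04003733 -0.00952785  0.13087466]
 [-0.03564039  0.01160506  0.14378213]
 [-0.03045578  0.06913517  0.145708  ]]
flap 11820 [[-0.06419163 -0.02410077  0.09716831]
 [-0.00818371  0.00220183  0.10568585]
 [ 0.05765728  0.08474878  0.10733239]]
```

View pics/w1.png

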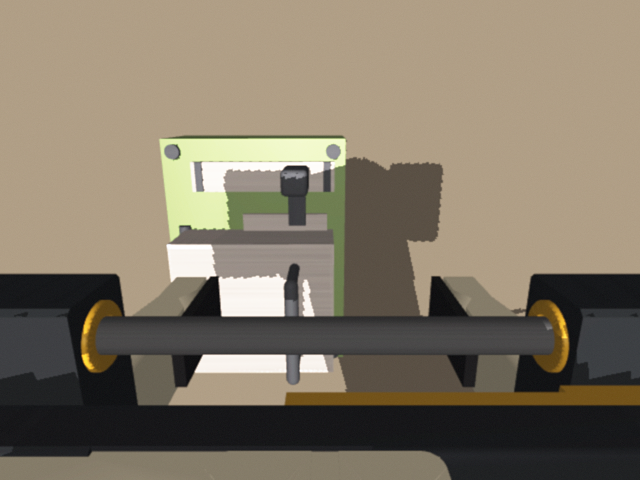

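The wrist view shows the grip at (295,180), the flap below it, and the handle bar at (293,320). In the holder frame the grip is at (-36,-69.5) mm and the bar at (-35.5, 30).

```bash
python3 - <<'E'
from h import *
print(delta(hw(-.036,-.0695,.074)),wh(ctrl.get_obs()['tool_pos']))
E
```

```text
[-0.536 -0.683  4.157] [-0.0574826  -0.04219694  0.24026161]
```

```bash

python3 -m jog '0 0 0 -0.54 -0.68 0 0.136;0 0 0 0 0 0.8 0.136;0 0 0 0 0 0.8 0.136;0 0 0 0 0 0.8 0.136;0 0 0 0 0 0 0.136'
python3 - <<'E'
from h import *
print(delta(hw(-.036,-.0695,.074)),wh(ctrl.get_obs()['tool_pos']))
E
python3 -m jog '0 0 0 0 0 0.6 0.136;0 0 0 0 0 0.6 0.136;0 0 0 0 0 0.56 0.136;0 0 0 0 0 0 0.136'
python3 -m jog '0 0 0 0 0 0 -0.7;0 0 0 0 0 0 -0.7;0 0 0 0 0 0 -0.7;0 0 0 0 0 0 -0.7'
```

```text
clock: 6.15
tool_pos: [0.4554, -0.2417, 0.1422]
orientation: [-180.0, -0.3, 166.2]
force: [-0.1, 0.4, 0.2]
opening: 0.0501
[-0.048  0.005  1.706] [-0.03759181 -0.06967062  0.14224339]
clock: 6.65
tool_pos: [0.4568, -0.2423, 0.0739]
orientation: [-180.0, -0.1, 166.2]
force: [0.2, -0.1, 0.8]
opening: 0.0499
clock: 7.15
tool_pos: [0.4573, -0.2427, 0.0744]
orientation: [180.0, 0.1, 166.1]
force: [1.0, 0.8, 3.0]
opening: 0.02
```

```bash

python3 -m jog '0 0 0 -0.2 0 0 -0.7;0 0 0 -0.2 0 0 -0.7;0 0 0 -0.2 0 0 -0.7;0 0 0 -0.2 0 0 -0.7;0 0 0 -0.2 0 0 -0.7;0 0 0 0 0 0 -0.7'
python3 -m jog '0 0 0 -0.1 0 0 -0.7;0 0 0 -0.1 0 0 -0.7;0 0 0 -0.1 0 0 -0.7;0 0 0 0 0 0 -0.7'
python3 -c "
from h import *
print(wh(ctrl.get_obs()['tool_pos']))"
```

```text
clock: 7.9
tool_pos: [0.497, -0.2525, 0.0744]
orientation: [-180.0, 0.1, 166.2]
force: [1.8, 0.4, 2.6]
opening: 0.02
clock: 8.4
tool_pos: [0.5079, -0.2552, 0.0744]
orientation: [-180.0, 0.1, 166.1]
force: [-0.5, 1.4, 6.3]
opening: 0.0197
[ 0.0166159  -0.07023129  0.07441505]
```

```bash

python3 -m jog '0 0 0 -0.1 0 0 -0.7;0 0 0 -0.1 0 0 -0.7;0 0 0 -0.05 0 0 -0.7;0 0 0 0 0 0 -0.7'
python3 -c "
from h import *
print(wh(ctrl.get_obs()['tool_pos']))"
python3 -m jog '0 0 0 -0.07 0 0 -0.7;0 0 0 -0.07 0 0 -0.7;0 0 0 0 0 0 -0.7'
python3 -c "
from h import *
print(wh(ctrl.get_obs()['tool_pos']))"
```

```text
clock: 8.9
tool_pos: [0.5168, -0.2574, 0.0744]
orientation: [-180.0, -0.0, 166.1]
force: [-3.6, 2.7, 8.0]
opening: 0.0199
[ 0.02578214 -0.0702352   0.07441607]
clock: 9.28
tool_pos: [0.517, -0.2575, 0.0742]
orientation: [180.0, -0.6, 166.1]
force: [-17.9, 12.0, 24.7]
opening: 0.0196
[ 0.02599496 -0.0703208   0.07424208]
```

It stopped at x = 26 mm with 20 N resistance. I'll release, rise and look, to check that this is the lock's stop and not a finger hitting the track end.

```bash

python3 -m jog '0 0 0 0.14 0 0 -0.7;0 0 0 0 0 0 0.136;0 0 0 0 0 0 0.136;0 0 0 0 0 0 0.136'
python3 -c "
from h import *
print(wh(ctrl.get_obs()['tool_pos']))"
python3 -m jog '0 0 0 0 0 -0.7 0.136;0 0 0 0 0 -0.7 0.136;0 0 0 0 0 -0.7 0.136;0 0 0 0.7 0.6 -0.7 0.136;0 0 0 0.7 0.6 -0.7 0.136;0 0 0 0 0 0 0.136'
python3 - <<'E'
from h import *
T=toolT(); im,d=save('wrist','w2.png'); np.save('pics/w2_T.npy',T); save('top','top2.png')
a=cv2.imread('pics/top2.png')[240:370,380:540]; cv2.imwrite('pics/top2c.png',cv2.resize(a,None,fx=5,fy=4.5,interpolation=cv2.INTER_CUBIC)[:600,:800])
Q=wh(cloud(d,'wrist',T)); z=Q[...,2]
m=(z>.094)&(z<.108)&(Q[...,1]<-.05)&(Q[...,1]>-.09)&(abs(Q[...,0])<.08)
P=Q[m]; print('grip top',len(P),np.percentile(P,[1,50,99],axis=0))
# track profile at y=-.07 offset from the grip
for y in (-.078,-.070,-.062):
  for x in np.arange(-.08,.085,.004):
    mm=(abs(Q[...,0]-x)<.002)&(abs(Q[...,1]-y)<.003)
    print(f'{x:.3f}:{np.nanmedian(z[mm])*1000:.0f}' if mm.any() else f'{x:.3f}:-',end=' ')
  print()
E
```

```text
clock: 9.78
tool_pos: [0.5169, -0.2575, 0.0734]
orientation: [-180.0, -0.0, 166.1]
force: [-0.2, 0.3, -0.7]
opening: 0.0441
[ 0.0259363  -0.0703254   0.07338966]
clock: 10.52
tool_pos: [0.4744, -0.1964, 0.2163]
orientation: [179.9, 0.3, 166.2]
force: [1.1, 0.1, -0.5]
opening: 0.0494
grip top 915 [[ 0.01434027 -0.07887974  0.09497243]
 [ 0.02348209 -0.06940329  0.10008622]
 [ 0.03358768 -0.05922951  0.10200148]]
-0.080:- -0.076:60 -0.072:60 -0.068:60 -0.064:67 -0.060:67 -0.056:66 -0.052:66 -0.048:66 -0.044:66 -0.040:67 -0.036:66 -0.032:66 -0.028:66 -0.024:66 -0.020:66 -0.016:66 -0.012:66 -0.008:66 -0.004:66 0.000:66 0.004:66 0.008:66 0.012:66 0.016:84 0.020:98 0.024:98 0.028:97 0.032:99 0.036:66 0.040:67 0.044:68 0.048:67 0.052:60 0.056:61 0.060:60 0.064:60 0.068:60 0.072:60 0.076:60 0.080:- 0.084:- 
-0.080:- -0.076:60 -0.072:60 -0.068:60 -0.064:67 -0.060:68 -0.056:66 -0.052:66 -0.048:66 -0.044:66 -0.040:66 -0.036:66 -0.032:66 -0.028:66 -0.024:66 -0.020:66 -0.016:66 -0.012:66 -0.008:66 -0.004:66 0.000:66 0.004:66 0.008:66 0.012:66 0.016:96 0.020:100 0.024:100 0.028:100 0.032:100 0.036:97 0.040:67 0.044:67 0.048:67 0.052:60 0.056:60 0.060:60 0.064:60 0.068:60 0.072:60 0.076:60 0.080:- 0.084:- 
-0.080:299 -0.076:299 -0.072:299 -0.068:299 -0.064:299 -0.060:298 -0.056:67 -0.052:66 -0.048:66 -0.044:66 -0.040:66 -0.036:66 -0.032:66 -0.028:66 -0.024:66 -0.020:66 -0.016:66 -0.012:66 -0.008:66 -0.004:297 0.000:299 0.004:299 0.008:299 0.012:299 0.016:298 0.020:299 0.024:299 0.028:298 0.032:100 0.036:- 0.040:67 0.044:67 0.048:67 0.052:60 0.056:60 0.060:60 0.064:60 0.068:60 0.072:60 0.076:60 0.080:- 0.084:-
```

View pics/w2.png

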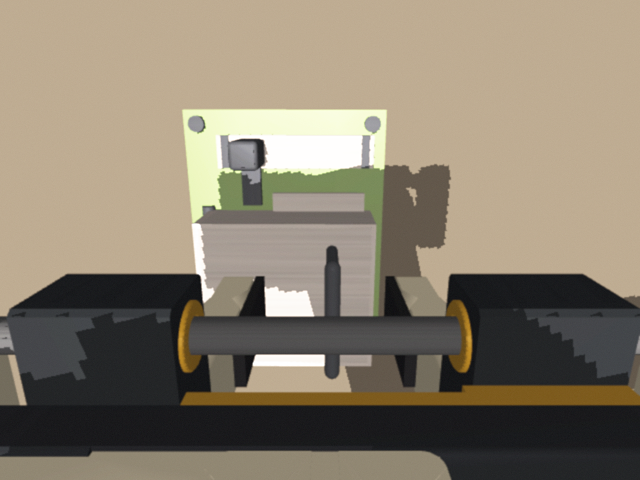

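View pics/top2c.png

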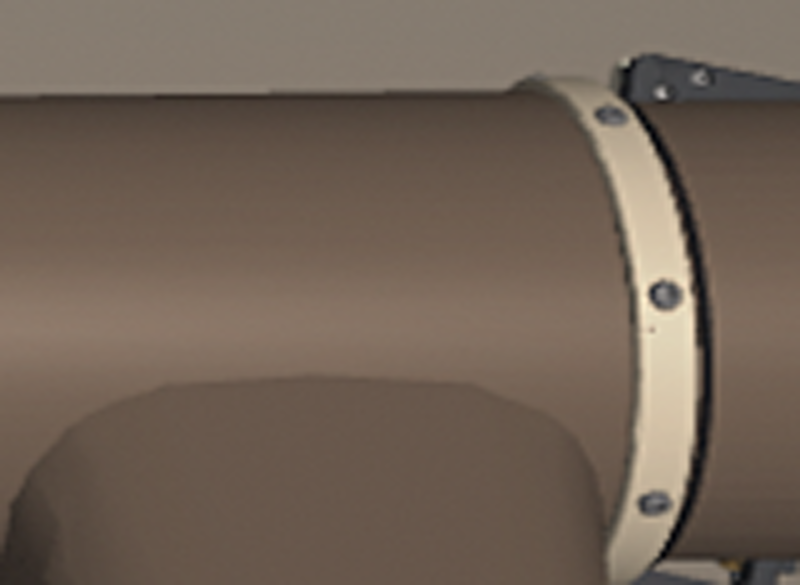

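Only the lock moved: the grip is now at x ≈ 24 mm (pixel 246,155), close to the far stop bar (225,150), and the flap is untouched. The camera gives about 60 mm of travel against 61.5 mm from the TCP, so I'll confirm the stop with a gentle push from behind with the fingers shut.

```bash
python3 -c "
from h import *
print(delta(hw(-.024,-.0695,.073)),wh(ctrl.get_obs()['tool_pos']))"
```

```text
[-0.142 -1.19   3.523] [-0.02980952 -0.02196076  0.21394475]
```

```bash

python3 -m jog '0 0 0 -0.14 -0.6 0 -1;0 0 0 0 -0.59 0.4 -1;0 0 0 0 0 0.8 -1;0 0 0 0 0 0.8 -1;0 0 0 0 0 0.8 -1;0 0 0 0 0 0.72 -1;0 0 0 0 0 0 -1'
python3 -m jog '0 0 0 -0.2 0 0 -1;0 0 0 -0.1 0 0 -1;0 0 0 -0.1 0 0 -1;0 0 0 0 0 0 -1'
python3 -c "
from h import *
print(wh(ctrl.get_obs()['tool_pos']))"
```

```text
clock: 11.5
tool_pos: [0.466, -0.2452, 0.0698]
orientation: [-180.0, -0.4, 166.1]
force: [0.5, -0.4, 1.0]
opening: 0.0009
clock: 12.0
tool_pos: [0.4842, -0.2489, 0.0735]
orientation: [180.0, 0.1, 166.1]
force: [-0.8, 0.4, -0.6]
opening: 0.0004
[-0.00787903 -0.06979882  0.07347394]
```

```bash

python3 -m jog '0 0 0 -0.1 0 0 -1;0 0 0 0 0 0 -1'
python3 -m jog '0 0 0 -0.1 0 0 -1;0 0 0 0 0 0 -1'
python3 -m jog '0 0 0 -0.1 0 0 -1;0 0 0 0 0 0 -1'
```

```text
clock: 12.25
tool_pos: [0.4878, -0.2498, 0.0731]
orientation: [-180.0, 0.0, 166.1]
force: [-0.8, -0.3, 0.1]
opening: 0.0008
clock: 12.5
tool_pos: [0.4902, -0.2505, 0.0728]
orientation: [-180.0, -0.1, 166.1]
force: [-5.2, 1.5, 4.4]
opening: 0.0005
clock: 12.75
tool_pos: [0.4906, -0.2507, 0.0727]
orientation: [-180.0, -0.5, 166.1]
force: [-15.0, 8.6, 16.5]
opening: 0.0004
```

The stop is confirmed: 17 N and no movement. On to the handle.

```bash

python3 -m jog '0 0 0 0.35 0 0 -1;0 0 0 0 0 -0.8 -1;0 0 0 0 0 -0.8 -1;0 0 0 0 0 -0.8 -1;0 0 0 0 0 -0.8 -0.1;0 0 0 0.5 0.8 0 -0.1;0 0 0 0 0.8 0 -0.1'
python3 -c "
from h import *
print(delta(hw(-.0355,.030,.128)),wh(ctrl.get_obs()['tool_pos']))"
```

```text
clock: 13.62
tool_pos: [0.4769, -0.1808, 0.2015]
orientation: [180.0, 0.1, 166.1]
force: [-0.3, -0.7, -0.2]
opening: 0.0251
[0.112 0.883 1.839] [-0.03122244 -0.00538932  0.20154324]
```

```bash

python3 -m jog '0 0 0 0.11 0.88 0 -0.1;0 0 0 0 0 0.6 -0.1;0 0 0 0 0 0.6 -0.1;0 0 0 0 0 0.64 -0.1;0 0 0 0 0 0 -0.1'
python3 - <<'E'
from h import *
print(wh(ctrl.get_obs()['tool_pos']))
save('wrist','w3.png')
E
```

```text
clock: 14.25
tool_pos: [0.4804, -0.1461, 0.1259]
orientation: [-180.0, -0.2, 166.1]
force: [-0.5, -0.1, 0.1]
opening: 0.0395
[-0.03603257  0.02909504  0.12589813]
```

View pics/w3.png

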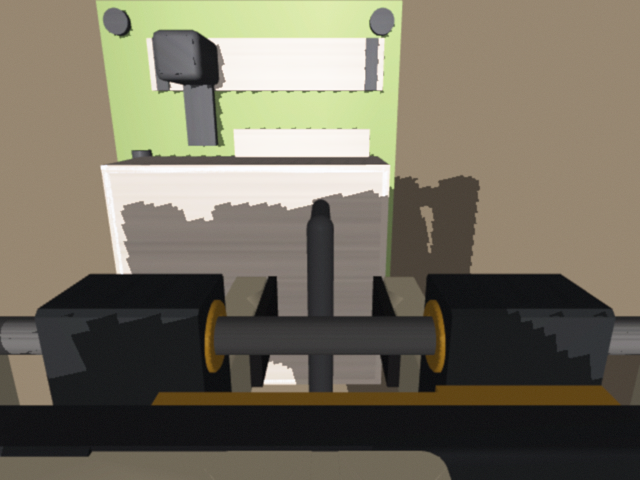

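```bash

python3 -m jog '0 0 0 0 0 0 -0.66;0 0 0 0 0 0 -0.66;0 0 0 0 0 0 -0.66'
python3 - <<'E'
import numpy as np
t=np.radians(np.arange(0,101,5)); x=-95*np.cos(t)+79*np.sin(t); z=95*np.sin(t)+79*np.cos(t)
for a,i,j in zip(range(5,101,5),-np.diff(x)/40,-np.diff(z)/40): print(a,round(i,2),round(j,2))
E
```

```text
clock: 14.68
tool_pos: [0.4821, -0.1462, 0.128]
orientation: [180.0, 0.1, 166.1]
force: [0.0, 0.5, 0.0]
opening: 0.0175
5 -0.18 -0.2
10 -0.2 -0.18
15 -0.21 -0.16
20 -0.23 -0.15
25 -0.24 -0.13
30 -0.25 -0.1
35 -0.26 -0.08
40 -0.26 -0.06
45 -0.27 -0.04
50 -0.27 -0.01
55 -0.27 0.01
60 -0.27 0.03
65 -0.26 0.06
70 -0.26 0.08
75 -0.25 0.1
80 -0.24 0.12
85 -0.23 0.14
90 -0.21 0.16
95 -0.2 0.18
100 -0.18 0.2
```

```bash

python3 -m jog '0 0 0 -0.08 0 0 -0.68;0 0 0 -0.18 0 -0.2 -0.68;0 0 0 -0.2 0 -0.18 -0.68;0 0 0 -0.21 0 -0.16 -0.68;0 0 0 -0.23 0 -0.15 -0.68;0 0 0 0 0 0 -0.68'
python3 - <<'E'
from h import *
print(wh(ctrl.get_obs()['tool_pos'])); save('wrist','w4.png'); save('scene','s4.png')
E
```

```text
clock: 15.42
tool_pos: [0.5162, -0.1551, 0.1555]
orientation: [-180.0, -0.1, 166.1]
force: [-4.0, -0.2, 2.7]
opening: 0.0145
[0.00078603 0.02893326 0.15547506]
```

View pics/s4.png

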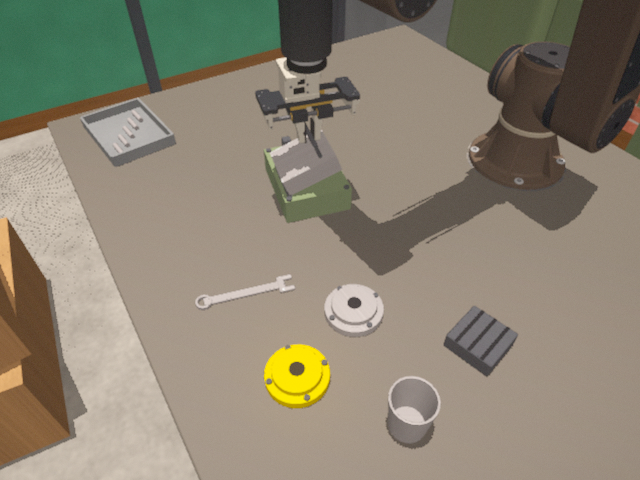

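View pics/w4.png

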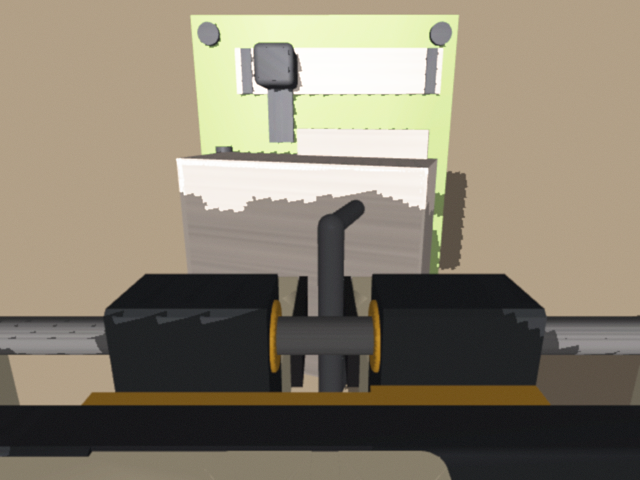

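The flap is opening, at about 20°: the front edge is raised, the bar is caged at (330,240), and the force is only about 5 N. Continuing along the arc.

```bash

python3 -m jog '0 0 0 -0.24 0 -0.13 -0.68;0 0 0 -0.25 0 -0.1 -0.68;0 0 0 -0.26 0 -0.08 -0.68;0 0 0 -0.26 0 -0.06 -0.68;0 0 0 -0.27 0 -0.04 -0.68;0 0 0 -0.27 0 -0.01 -0.68;0 0 0 0 0 0 -0.68'
python3 -m jog '0 0 0 -0.27 0 0.01 -0.68;0 0 0 -0.27 0 0.03 -0.68;0 0 0 -0.26 0 0.06 -0.68;0 0 0 -0.26 0 0.08 -0.68;0 0 0 0 0 0 -0.68'
python3 - <<'E'
from h import *
print(wh(ctrl.get_obs()['tool_pos'])); save('wrist','w5.png'); save('scene','s5.png')
E
```

```text
clock: 16.4
tool_pos: [0.5783, -0.1698, 0.1714]
orientation: [180.0, 0.1, 166.1]
force: [-0.4, -0.3, -0.0]
opening: 0.014
clock: 17.02
tool_pos: [0.619, -0.18, 0.1638]
orientation: [-180.0, -0.0, 166.1]
force: [-0.4, 0.4, 0.6]
opening: 0.014
[0.10660446 0.02922354 0.16378147]
```

View pics/s5.png

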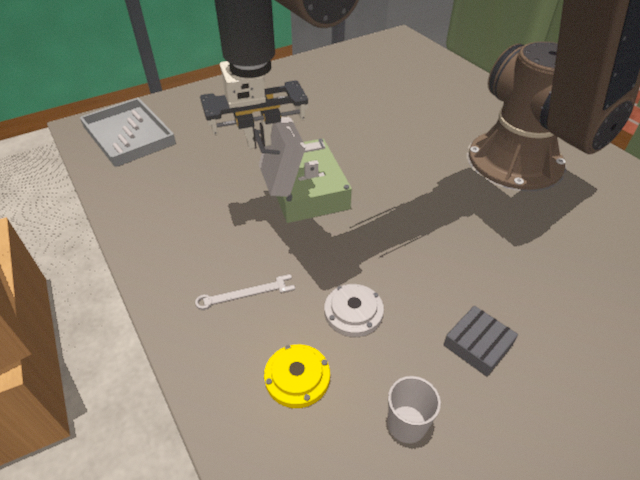

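View pics/w5.png

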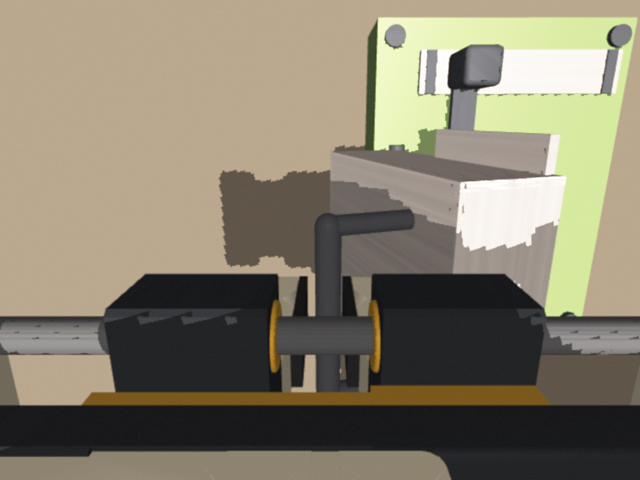

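```bash

python3 -m jog '0 0 0 -0.25 0 0.1 -0.68;0 0 0 -0.24 0 0.12 -0.68;0 0 0 -0.23 0 0.14 -0.68;0 0 0 -0.21 0 0.16 -0.68;0 0 0 -0.06 0 0.06 -0.68;0 0 0 0 0 0 -0.68'
cat >> h.py <<'E'
def flapangle(fn='s',save_as=None):
    im,d=save('scene',save_as); Q=wh(cloud(d,'scene')); z=Q[...,2]
    # inner/side surfaces of the flap, cols near; print XZ extents of side wall y~+85
    m=(Q[...,1]>.076)&(Q[...,1]<.094)&(z>.066)&(z<.25)&(Q[...,0]>-.1)&(Q[...,0]<.25)
    P=Q[m]; r=cv2.minAreaRect(P[:,[0,2]].astype(np.float32)); print('flap side',len(P),r, np.round(cv2.boxPoints(r),3).tolist())
E
python3 - <<'E'
from h import *
print(wh(ctrl.get_obs()['tool_pos'])); save('wrist','w6.png'); flapangle(save_as='s6.png')
E
```

```text
clock: 17.88
tool_pos: [0.6568, -0.1894, 0.1409]
orientation: [-180.0, -0.0, 166.1]
force: [0.4, -0.3, 0.1]
opening: 0.0144
[0.1454964  0.02918849 0.14085066]
flap side 1057 ((0.0872841477394104, 0.1256842315196991), (0.12208105623722076, 0.04610062018036842), 86.50972747802734) [[0.061000000685453415, 0.06599999964237213], [0.10700000077486038, 0.06300000101327896], [0.11400000005960464, 0.1850000023841858], [0.06800000369548798, 0.18799999356269836]]
```

View pics/s6.png

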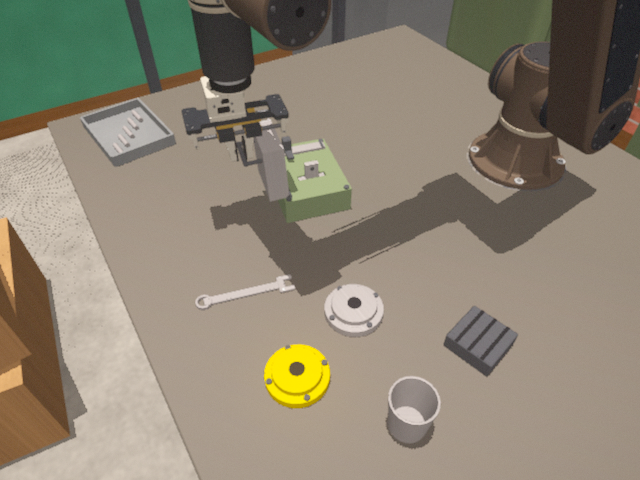

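View pics/w6.png

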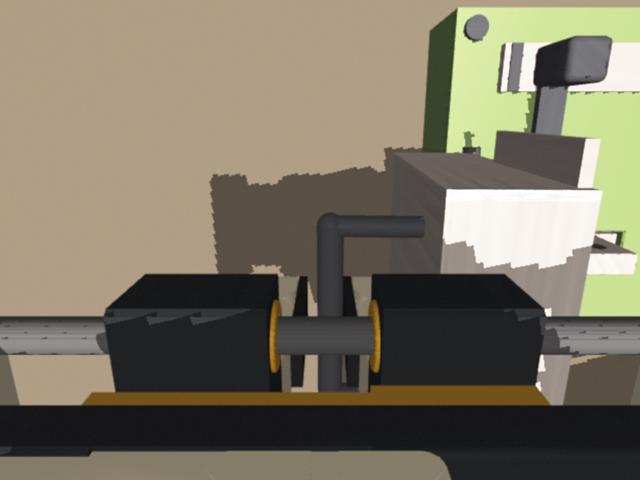

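The flap stands at about 93.5°: its side wall spans x 61–114 mm and reaches 187 mm in height, and it's already free of load. Now straight up and out.

```bash

python3 -m jog '0 0 0 0 0 -0.3 -0.62;0 0 0 0 0 -0.4 -0.6;0 0 0 0 0 -0.6 -0.6;0 0 0 0 0 -0.8 -0.6;0 0 0 0 0 -0.8 -0.6'
python3 -m jog '0 0 0 1 0 0 0;0 0 0 1 0 0 0;0 0 0 1 0 0 0;0 0 0 0.7 0 0 0;0 0 0 0 0 0 0'
python3 -m jog '0 0 1 0 0 0 0;0 0 1 0 0 0 0;0 0 1 0 0 0 0;0 0 1 0 0 0 0;0 0 1 0 0 0 0;0 0 1 0 0 0 0;0 0 1 0 0 0 0;0 0 1 0 0 0 0'
python3 -m jog '0 0 1 0 0 0 0;0 0 1 0 0 0 0;0 0 1 0 0 0 0;0 0 1 0 0 0 0;0 0 1 0 0 0 0;0 0 1 0 0 0 0;0 0 1 0 0 0 0;0 0 0.7 0 0 0 0'
python3 - <<'E'
from h import *
T=toolT(); im,d=save('wrist','w7.png'); print(wh(T[:3,3]))
flapangle(save_as='s7.png')
Q=wh(cloud(d,'wrist',T)); z=Q[...,2]
m=(z>.085)&(z<.105)&(abs(Q[...,0])<.05)&(abs(Q[...,1]-.03)<.04)
P=Q[m]; print('tab',len(P),np.percentile(P,[1,50,99],axis=0))
print([(np.round(wh(x['location']),4),round(x['score'],2)) for x in nets.boxes_of('insert_mid','wrist')])
print([(np.round(wh(x['location']),4),round(x['score'],2)) for x in nets.boxes_of('insert_mid','scene')])
sq=cloud(np.load('pics/s7_d.npy'),'scene'); Q=wh(sq); z=Q[...,2]
m=(z>.085)&(z<.105)&(abs(Q[...,0])<.05)&(abs(Q[...,1]-.03)<.04)
P=Q[m]; print('tab scene',len(P),np.percentile(P,[1,50,99],axis=0) if len(P) else 0)
E
```

```text
clock: 18.6
tool_pos: [0.6566, -0.1894, 0.2602]
orientation: [180.0, 0.1, 166.1]
force: [0.5, -0.6, 0.2]
opening: 0.0175
clock: 19.23
tool_pos: [0.5118, -0.1536, 0.2599]
orientation: [179.9, 0.2, 166.2]
force: [0.9, -1.0, 0.6]
opening: 0.0438
clock: 20.23
tool_pos: [0.5138, -0.154, 0.2584]
orientation: [179.9, 0.0, 120.1]
force: [0.4, -0.1, 0.3]
opening: 0.0438
clock: 21.22
tool_pos: [0.5138, -0.154, 0.2584]
orientation: [179.9, -0.0, 76.0]
force: [0.5, 0.2, 0.0]
opening: 0.0438
[-0.00180759  0.02940764  0.25837314]
flap side 1059 ((0.023532405495643616, 0.12666969001293182), (0.12116677314043045, 0.1763450652360916), 89.99952697753906) [[-0.06499999761581421, 0.06599999964237213], [0.1120000034570694, 0.06599999964237213], [0.1120000034570694, 0.18700000643730164], [-0.06499999761581421, 0.18700000643730164]]
tab 581 [[-0.019597    0.02562035  0.08821341]
 [-0.00563891  0.03127265  0.09617252]
 [ 0.01038807  0.03691229  0.09765557]]
[(array([-0.0087,  0.0353,  0.1015]), 0.71)]
[(array([-0.0007,  0.0333,  0.0749]), 0.72), (array([0.203 , 0.2684, 0.0075]), 0.56)]
tab scene 100 [[-0.01653201  0.02414539  0.08511858]
 [-0.00191005  0.03507952  0.09439196]
 [ 0.01269723  0.03897612  0.09903506]]
```

View pics/w7.png

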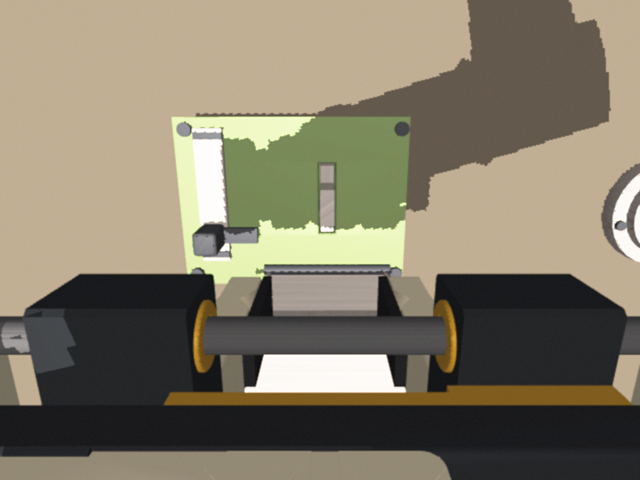

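View pics/s7.png

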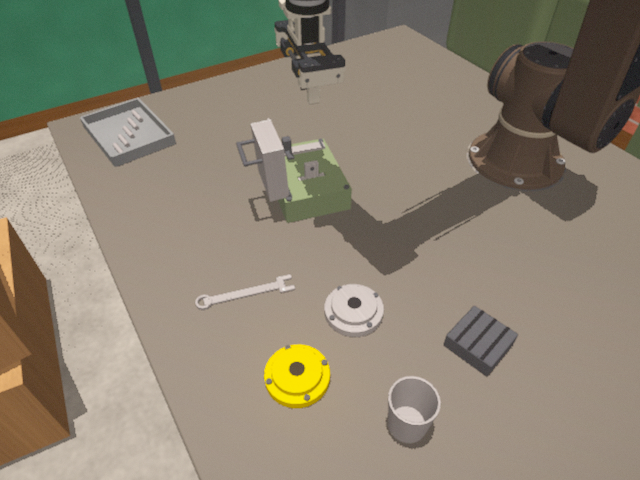

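The flap stays open at (270,160). In the wrist view the insert's tab is at (327,195), which is holder x ≈ -5, y ≈ 31 mm, with its top at 96.5 mm.

```bash

python3 -c "
from h import *
print(delta(hw(-.005,.0308,.066)))"
```

```text
[ 0.035 -0.075  4.799]
```

```bash

python3 -m jog '0 0 0 0.035 -0.075 0.8 -0.1;0 0 0 0 0 0.9 -0.1;0 0 0 0 0 0.9 -0.1;0 0 0 0 0 0.7 -0.1;0 0 0 0 0 0.5 -0.1;0 0 0 0 0 0 -0.1'
python3 - <<'E'
from h import *
print(delta(hw(-.005,.0308,.066)))
T=toolT(); im,d=save('wrist','w8.png')
Q=wh(cloud(d,'wrist',T)); z=Q[...,2]
m=(z>.085)&(z<.105)&(abs(Q[...,0])<.05)&(abs(Q[...,1]-.03)<.02)
P=Q[m]; print('tab',len(P),np.percentile(P,[1,50,99],axis=0))
E
```

```text
clock: 22.18
tool_pos: [0.5095, -0.1519, 0.1042]
orientation: [-179.8, 0.0, 76.2]
force: [-0.2, 0.3, -0.2]
opening: 0.0397
[0.008 0.038 0.956]
tab 1666 [[-0.01962669  0.02524816  0.08596038]
 [-0.00902203  0.03104861  0.09603353]
 [ 0.00544404  0.03712631  0.09764874]]
```

View pics/w8.png

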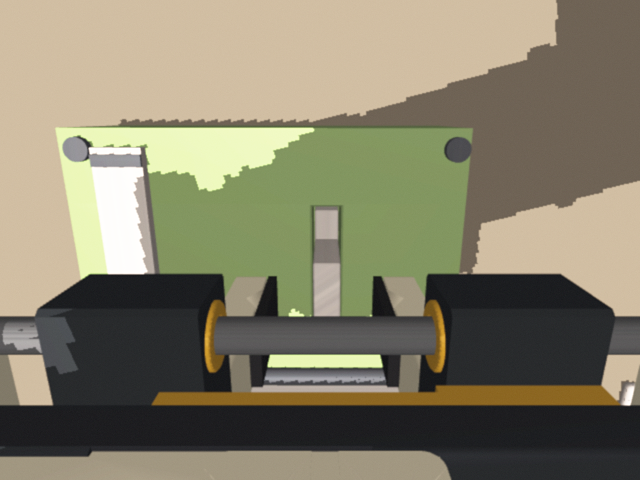

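```bash

python3 -m jog '0 0 0 0 0.03 0.5 -0.1;0 0 0 0 0 0.43 -0.1;0 0 0 0 0 0 -0.1'
python3 -m jog '0 0 0 0 0 0 -1;0 0 0 0 0 0 -1;0 0 0 0 0 0 -1;0 0 0 0 0 0 -1'
python3 -c "
from h import *
o=ctrl.get_obs();print(wh(o['tool_pos']),o['moment'])"
```

```text
clock: 22.6
tool_pos: [0.5115, -0.1521, 0.0684]
orientation: [-180.0, 0.0, 76.2]
force: [-0.2, -0.2, 0.4]
opening: 0.0393
clock: 23.1
tool_pos: [0.5118, -0.152, 0.0687]
orientation: [180.0, -0.0, 76.2]
force: [-0.8, 1.7, 3.4]
opening: 0.0118
[-0.00422084  0.03088808  0.06869931] [ 0.45060036  0.13926788 -0.01401407]
```

```bash

python3 -m jog '0 0 0 0 0 -0.1 -1;0 0 0 0 0 -0.2 -1;0 0 0 0 0 -0.2 -1;0 0 0 0 0 -0.2 -1;0 0 0 0 0 -0.2 -1;0 0 0 0 0 0 -1'
python3 -m jog '0 0 0 0 0 -0.3 -1;0 0 0 0 0 -0.4 -1;0 0 0 0 0 -0.4 -1;0 0 0 0 0 -0.4 -1;0 0 0 0 0 -0.4 -1;0 0 0 0 0 0 -1'
python3 - <<'E'
from h import *
save('scene','s9.png'); print(delta([.6163,.1727,.1807]))
E
```

```text
clock: 23.85
tool_pos: [0.512, -0.152, 0.105]
orientation: [179.9, -0.0, 76.2]
force: [-0.2, 0.5, -3.8]
opening: 0.0117
clock: 24.6
tool_pos: [0.5124, -0.152, 0.1819]
orientation: [179.8, -0.0, 76.2]
force: [0.3, -0.4, -5.0]
opening: 0.0124
[8.506e+00 6.010e-01 6.000e-03]
```

View pics/s9.png

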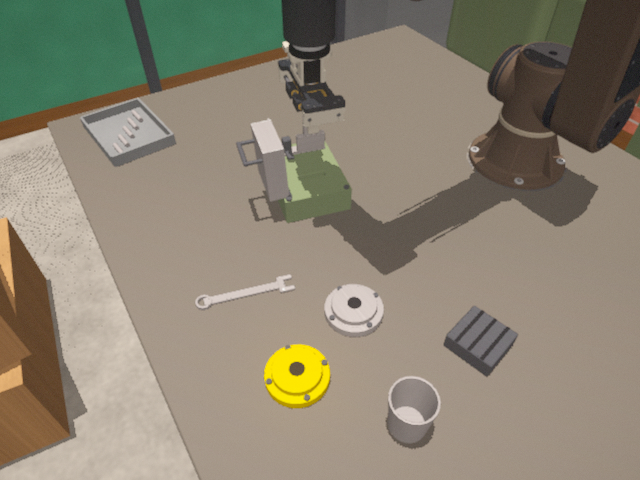

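The insert is out of its pocket (310,140) and the flap is still up. Carrying it to the bolster.

```bash

python3 -m jog '0 0 0 0.3 0 0 -1;0 0 0 0.5 0 0 -1;0 0 0 0.6 0 0 -1;0 0 0 0.6 0 0 -1;0 0 0 0.6 0 0 -1;0 0 0 0.6 0 0 -1;0 0 0 0.6 0.1 0 -1;0 0 0 0.6 0.1 0 -1'
python3 -m jog '0 0 0 0.6 0.1 0 -1;0 0 0 0.6 0.1 0 -1;0 0 0 0.6 0.1 0 -1;0 0 0 0.6 0.1 0 -1;0 0 0 0.6 0 0 -1;0 0 0 0.5 0 0 -1;0 0 0 0.4 0 0 -1;0 0 0 0.2 0 0 -1'
python3 -m jog '0 0 0 0 0 0 -1;0 0 0 0 0 0 -1'
cat > chk.py <<'E'
from h import *
import sys
n=sys.argv[1]
save('scene',f's{n}.png'); print('delta',delta([.6163,.1727,.1807]))
print('insert net',[(np.round(x['location'],4),round(x['score'],2)) for x in nets.boxes_of('insert_mid','scene')])
T=toolT(); im,d=save('wrist',f'w{n}.png')
save('top',f't{n}.png')
for c in ['scene','top']:
    k={'scene':f's{n}','top':f't{n}'}[c]
    Q=cloud(np.load(f'pics/{k}_d.npy'),c); rgb=np.load(f'pics/{k}_rgb.npy')
    b=(abs(Q[...,0]-.617)<.045)&(abs(Q[...,1]-.173)<.03)&(Q[...,2]>.115)&(Q[...,2]<.178)
    P=Q[b]
    if len(P): print(c,'insert',len(P),np.percentile(P,[0.5,50,99.5],axis=0).round(4).tolist())
    np.save(f'pics/P_{c}{n}.npy',P)
    b=(Q[...,2]>.115)&(Q[...,2]<.128)&(abs(Q[...,0]-.617)<.06)&(abs(Q[...,1]-.173)<.06); print(b.sum())
h=wh(cloud(np.load(f'pics/s{n}_d.npy'),'scene')); z=h[...,2]
m=(h[...,1]>.06)&(h[...,1]<.094)&(z>.066)&(z<.25)&(h[...,0]>.04)&(h[...,0]<.2)
P=h[m]; r=cv2.minAreaRect(P[:,[0,2]].astype(np.float32)); print('flap',len(P),r)
print(ctrl.get_obs())
E
python3 chk.py 10
```

```text
clock: 25.65
tool_pos: [0.5617, 0.0184, 0.1798]
orientation: [-180.0, 0.0, 76.2]
force: [-0.4, 0.9, -4.4]
opening: 0.0118
clock: 26.65
tool_pos: [0.616, 0.1733, 0.1801]
orientation: [-180.0, 0.0, 76.2]
force: [0.2, -0.2, -4.7]
opening: 0.0118
clock: 26.9
tool_pos: [0.6157, 0.1719, 0.1802]
orientation: [-180.0, 0.0, 76.2]
force: [-0.2, -0.4, -3.8]
opening: 0.0118
delta [ 0.026  0.007 -0.011]
insert net [(array([0.6324, 0.1722, 0.15  ]), 0.97)]
scene insert 453 [[0.5904, 0.1589, 0.1299], [0.632, 0.1722, 0.1477], [0.6471, 0.1835, 0.1771]]
0
top insert 31 [[0.5841, 0.1705, 0.1303], [0.5864, 0.1786, 0.1571], [0.5954, 0.1823, 0.1708]]
0
flap 1290 ((0.10565744340419769, 0.1247495710849762), (0.12345126271247864, 0.08225556463003159), 85.76480102539062)
{'clock': 27.1, 'joint_pos': array([ 3.30479230e+01,  1.90354898e+01, -7.78200142e+00,  1.78242921e-03,
       -6.31757621e+01, -1.36898495e+02]), 'qvel': array([ 0.13043679,  0.15707765,  0.02409288,  0.00604824,  0.08082439,
       -0.07703008]), 'tau': array([ 4.33346489e-02, -5.69802833e+01,  2.93701404e+01,  7.21780479e+00,
       -8.11345945e-02,  1.61307587e-03]), 'tool_pos': array([0.6159132 , 0.17187936, 0.18031373]), 'orientation': array([ 1.79994229e+02, -3.83918184e-03,  7.61502321e+01]), 'force': array([-0.18463394,  0.01294623, -3.81503421]), 'moment': array([ 0.0218738 , -0.17433581, -0.08087491]), 'opening': 0.011723563011018692}
```

View pics/s10.png

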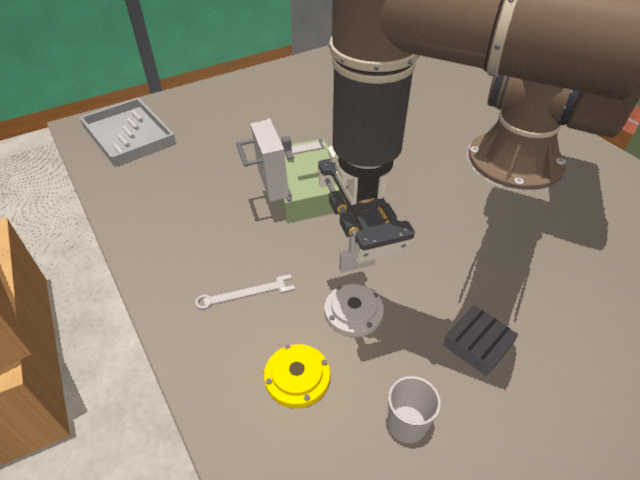

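View pics/w10.png

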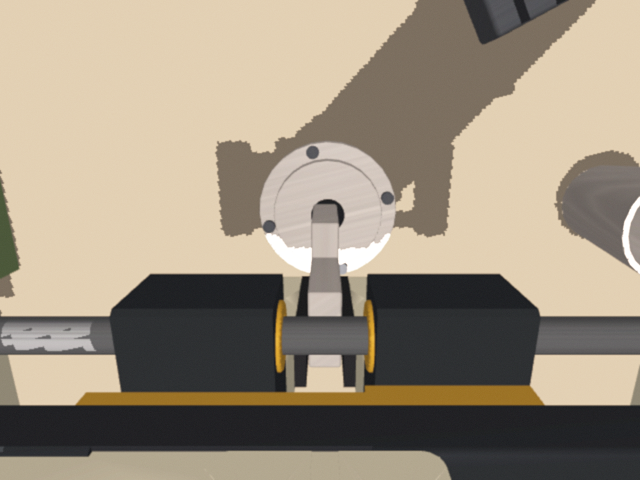

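View pics/t10.png

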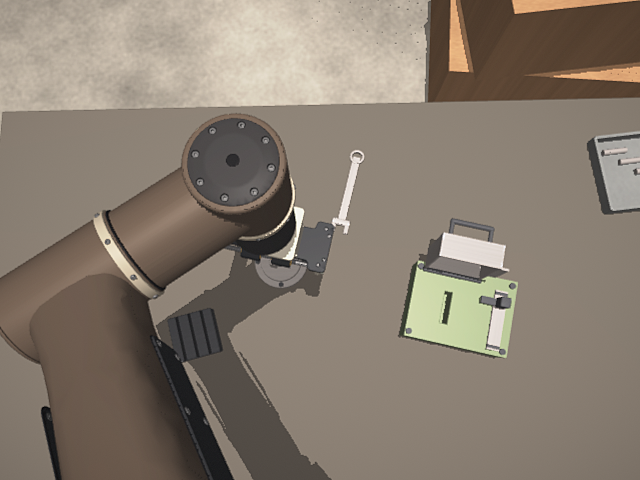

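The insert hangs upright over the grey bolster (scene 355,262; wrist 325,240), with its foot at z ≈ 0.130. The flap is open, the lock is at the hinge side, and the swage, wrench and tin haven't moved. I'll do a last centring check on the saved wrist data, plus the lock position.

```bash
python3 - <<'E'
from h import *
T=toolT(); d=np.load('pics/w10_d.npy'); Q=cloud(d,'wrist',T)
b=(abs(Q[...,0]-.616)<.08)&(abs(Q[...,1]-.172)<.08)&(Q[...,2]>.005)&(Q[...,2]<.026); P=Q[b]
# circle fit on the outer rim band z~?
b2=(abs(Q[...,0]-.616)<.08)&(abs(Q[...,1]-.172)<.08)&(Q[...,2]>.008)&(Q[...,2]<.05); (c,r)=cv2.minEnclosingCircle(Q[b2][:,:2].astype(np.float32)); print('bolster wrist',c,r,'tool',T[:2,3])
m=(abs(Q[...,0]-.616)<.05)&(abs(Q[...,1]-.172)<.05)&(Q[...,2]>.12)&(Q[...,2]<.21)
L=(Q[m]-T[:3,3])@T[:3,:3]; print('insert in tool',np.percentile(L,[1,50,99],axis=0).round(4).tolist())
h=wh(cloud(np.load('pics/t10_d.npy'),'top')); z=h[...,2]
for k in ('top0','t10'):
    h=wh(cloud(np.load(f'pics/{k}_d.npy'),'top')); z=h[...,2]
    g=(z>.092)&(z<.106)&(h[...,1]<-.05)&(h[...,1]>-.09)&(abs(h[...,0])<.07); print(k,'grip',np.percentile(h[g],[2,50,98],axis=0).round(4).tolist())
E
python3 -m jog '0 0 0 0.02 0 0 -1;0 0 0 0 0 0 -1;0 0 0 0 0 0 -1;0 0 0 0 0 0 -1'
```

```text
bolster wrist (0.6160105466842651, 0.17383600771427155) 0.05510225519537926 tool [0.6159132  0.17187936]
insert in tool [[-0.0149, -0.0303, -0.0288], [0.0001, -0.0142, -0.0141], [0.0146, 0.0137, 0.0447]]
top0 grip [[-0.0463, -0.0793, 0.0927], [-0.037, -0.0693, 0.099], [-0.0272, -0.0605, 0.1032]]
t10 grip [[0.0141, -0.0795, 0.0944], [0.0232, -0.0689, 0.0988], [0.033, -0.0603, 0.1023]]
clock: 27.6
tool_pos: [0.6161, 0.1732, 0.1801]
orientation: [-180.0, 0.0, 76.2]
force: [-0.2, -0.7, -4.3]
opening: 0.0117
```

```bash
python3 -c "
from plant import ctrl
print(ctrl.close_job())"
```

```text
the job is handed in; nothing more can be done
None
```

The job was handed in at about 28 s, with the insert still held over the grey bolster plate. The hand-in reports no verdict.

What I did:
- **Lock:** I slid it about 60 mm to its hinge-side end stop, then checked it with a second push: about 17 N and no further movement.
- **Flap:** I opened it by the handle and left it standing at about 93–94°.
- **Insert:** I drew it out and carried it to the bolster.

Last checks:
- **Insert:** It hangs upright (tool tilt about 0°) and is gripped at 11.7 mm. Its foot is at z ≈ 0.129–0.130 m, about 10 cm above the bolster top. It is within about 1 mm of the bolster's centre as seen from the wrist camera.
- **Flap and lock:** In the last pictures the flap is still open and the lock has not moved.
- **Bystanders:** The swage and wrench in the top view, and the tin in the scene view, look unmoved.

One disagreement: the cameras gave a lock travel of 60.2 mm and the arm gave 61.5 mm. That is within calibration error.

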